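Clear the joist flange and hold a raked cleat plate at its gauge mark for tacking

ROBOT

A 6-joint arm with a two-finger parallel gripper is mounted at the origin on a cart in front of the work surface, level with it; the furniture and walls round the work are solid. World frame = base frame: x ahead of the robot, y to its left, z up, the work surface at z = 0. Lengths are in m, angles in degrees, forces in N, time in s.
With the tool pointing down it reaches from about 0.375 to 0.9 m from the base axis. Payload 3.1 kg.
Tool frame: the origin (TCP) lies between the finger pads, 19 mm behind the fingertips; this is the grasp point; z points along the fingers, y is the line along which they close (so a half turn about z gives the same grasp; the last joint's range is limited). The gripper opens to 87 mm and grips with 3 to 60 N. Pads are 19 mm wide; open, the fingers measure 117 mm over their backs; the gripper's body (75 mm by 190 mm) begins 51 mm behind the grasp point.
Start: joints at [-79.956, 30.224, 82.088, -0, 67.689, -10.227], TCP at [0.217, -0.586, 0.241] pointing down, gripper open.
Joint ranges: [-176.69, 176.69], [-43.24, 126.21], [12.49, 139.97], [-82, 262], [0, 151.66], [-163.58, 163.58]. Speed limits (degrees/s): [159.86, 159.86, 180, 180, 180, 180].

INTERFACE

Orientations are given as a 3x3 rotation matrix whose columns are the frame's x, y, z axes.
In Python, from rig import bot gives the robot as it stands.
- The arm moves only by the tool run_rows, called after "Call:" as name(argument=value, ...) on one line, values as JSON. Schema: {"type":"object","properties":{"steps":{"type":"array","items":{"type":"object","properties":{"dx":{"type":"number"},"dy":{"type":"number"},"dz":{"type":"number"},"wx":{"type":"number"},"wy":{"type":"number"},"wz":{"type":"number"},"jaw":{"type":"number"}},"additionalProperties":false,"required":["jaw"]},"minItems":1,"maxItems":20},"only":{"type":"string"},"quiet":{"type":"boolean"},"lines":{"type":"string"}},"required":["steps"],"additionalProperties":false}. steps is a list of rows, 1 to 20 of them, each an object with the fields dx, dy, dz (the shift in m), wx, wy, wz (a rotation vector in degrees), jaw (the opening from 0.0 (shut) to 1.0 (fully open)); a field left out counts as zero (the opening has to be given); each row is the pose to reach, as a shift and turn from the pose commanded when the call began, along the tool's axes at that moment; what a row does not reach only later rows make up. A row lasts 1/10 s, in which the tool goes at most 0.05 m and 8.59 degrees, less where a joint would pass 70% of its speed; a pose out of reach is approached as far as the arm can. The fingers move at their own pace and stop on an object; the grip force is fixed at half the most. Time passes only in rows, so rows that do not move let the fingers close. The tool returns the time, the measured TCP pose, the force, the opening and the grip force at its end. only (a regular expression) keeps the lines of the reply that match it, lines (a string "A,B") keeps lines A to B, and quiet returns only ok. Input that does not fit is refused with a message, and nothing moves.
- bot.read_state(): the state, without advancing time (a new reading comes with each control period).
- bot.capture(name): name is "scene" or "top" or "wrist"; returns a dict with "color" (480x640x3 uint8, red, green, blue), "K" (3x3 intrinsics, pixels), "view" (4x4, takes a point from world to camera coordinates); the wrist camera has in their place "mount" (4x4, takes a point from camera to tool coordinates, whose origin is the TCP and whose axes are the flange's). Camera axes: x right, y up, looking along -z (the intrinsics and any distortion apply to the point x, -y, -z); pixel columns grow to the right and rows downward; lengths in m; the calibration is good to about 2 mm. A picture is of the moment at which its call begins: read the wrist's pose just before it. There is no depth.
- bot.hand_in(): hands the job in; it is judged then, once.
The state is a dict: "time_s": time; "joint_positions": joint angles; "qvel": joint speeds; "tau": joint torques, N m; "position": TCP position; "tcp_rot": TCP orientation; "force": force on the tool from outside, world axes, zero at the start; "moment": the same for the moment, N m; "opening": opening from 0.0 (shut) to 1.0 (fully open); "grasp_force": force on a finger pad.
Only numpy, scipy, OpenCV 4.12 (cv2) and the standard library are available. Lean on these libraries where they do the work, as an engineer would, in place of code of your own. Each camera call takes 0.05 s, during which the arm holds its last target. There are 200 camera calls.

TASK

Push all the loose steel offcuts off the top of the beam with the wooden scraper block (not with the fingers) and put the block down on the table. Then take the small cleat plate by its steel, not by the angle gauge stuck to it, stand its foot on the beam along the white soapstone line, and rock it over on that foot until the swinging pointer settles in line with the brass index on the dial. The program finishes while holding it there for tacking: plate in the grip, foot down on the line, pointer at rest on the index, nothing let go.

Things in the scene. Friction and masses are not known exactly. Their poses are not given: they have to be found in the camera images.
- beam: dark wide-flange steel beam offcut (I-section), 220 mm long along its own y, 100 mm wide (x), 96 mm high, fixed to the table; origin at the centre of its underside, z up. Its flat top flange is at z = 96 mm; both flanges are 8 mm thick
- line_mid (a point): middle of the white soapstone line on top of the beam; the line runs straight across the flange, along the beam's x, the full 100 mm; its axes are the beam's axes
- cleat: loose steel plate 80 mm long (x), 10 mm thick (y), 100 mm high (z), top corner at +x cropped (flat top from x = -40 to +24 mm), about 0.7 kg with the gauge; stands on its square-edged foot, 10 mm wide. Origin: centre of the foot. Grip it from above across its 10 mm thickness, between x = -10 and +25 mm
- grip (a point): a good place for the TCP on the cleat: 6 mm toward +x from the plate's middle, 80 mm above the foot; moves with the cleat and has its axes
- foot_near (a point): centre of the cleat's foot, 38 mm toward the gauge end (-x)
- foot_far (a point): centre of the cleat's foot, 38 mm toward the other end (+x)
- pointer (a joint): angle of the free-swinging pointer about the cleat's +x relative to the gauge case, rad; 0 = straight away from the foot. It is weighted, so its tip comes to rest pointing plumb up (swings about 0.5 s a cycle, settles in 1 to 2 s): turning the cleat by +a about its own +x makes it read -a
- index (a joint): angle of the brass index on the stiff bezel, rad, same axis, zero and sense as the pointer; set beforehand between 0.16 and 0.42, stays put. The pointer is on the index when both joints read the same
- pointer_tip (a point): tip of the black pointer, 31.5 mm from the dial's centre; its z axis runs along the pointer
- index_mark (a point): inner end of the brass index tongue (4 mm wide, so it covers 0.06 rad to either side), 31.5 mm from the dial's centre; its z axis runs from the dial's centre to the index
- scraper: beech scraper block standing on the table: foot 114 mm long (its x) and 34 mm thick (its y) with steel strips along both long sides, 24 mm high; above it a hand grip 90 mm long, 22 mm thick, up to 70 mm above the underside. Origin at the centre of the underside. 0.22 kg
- slug_0: loose steel disc, 21 mm across, 8 mm thick, lying on the beam; origin at the centre of its underside
- slug_1: loose cropped steel end 20 x 13 x 8 mm, lying on the beam; origin at the centre of its underside
- slug_2: loose steel disc, 21 mm across, 8 mm thick, lying on the beam; origin at the centre of its underside
- slug_3: loose cropped steel end 20 x 13 x 8 mm, lying on the beam; origin at the centre of its underside
- slug_4: loose steel disc, 20 mm across, 8 mm thick, lying on the beam; origin at the centre of its underside
- gauge: magnetic dial angle gauge stuck on the cleat's -x end, dial facing -x (same origin and axes as the cleat): round black case 84 mm across, centred 55 mm above the foot on the plate's middle plane, x = -67 to -50 mm, magnet block behind it to x = -29 mm. Not to be touched by the fingers
- tape_measure: tape measure lying on the table between robot and beam, 39 x 90 x 64 mm; to be left alone
- soapstone: flat soapstone holder, 16 x 140 x 15 mm, lying on the table between robot and beam; to be left alone
- pipe_offcut: short pipe, 42 mm across, 55 mm high, standing behind the beam; to be left alone

How it is judged (in metres and radians):
On the way, in this order (a step that is already met when the one before it is completed fails the run):
1. all five loose pieces are off the beam's top while the scraper block is in the grip over the beam (height (world z) of each of slug_0, slug_1, slug_2, slug_3, slug_4 below 0.06 m and contact force between the fingers and scraper above 2 N and horizontal distance between scraper and beam below 0.3 m and height (world z) of scraper above 0.06 m), for 0.1 s.
2. the scraper block is let go on the table (height (world z) of scraper below 0.06 m and contact force between the fingers and scraper below 0.1 N and linear speed of scraper below 0.03 m/s), for 0.1 s.
3. the cleat, in the grip, stands with its foot on the beam (contact force between cleat and beam above 0.5 N and contact force between the fingers and cleat above 2 N and z of each of foot_near, foot_far in the frame of beam above 0.09 m), for 0.1 s.
At the end, for the whole second after the job is handed in: Cleat held (>2 N), pressing on the beam (>0.5 N), both foot ends within 5 mm of the flange top, foot within 12 mm of the line and 20 mm of its middle, within 0.12 rad of its direction; pointer at rest within 0.06 rad of the index; offcuts and scraper block off the beam, below 60 mm (angle between the z axis of pointer_tip and the z axis of index_mark, either way round below 0.06 rad and velocity of joint pointer between -0.3 and 0.3 rad/s and contact force between the fingers and cleat above 2 N and contact force between cleat and beam above 0.5 N and linear speed of cleat below 0.015 m/s and z of foot_near in the frame of beam between 0.094 and 0.1015 m and z of foot_far in the frame of beam between 0.094 and 0.1015 m and y of cleat in the frame of line_mid between -0.012 and 0.012 m and x of cleat in the frame of line_mid between -0.02 and 0.02 m and angle between the x axis of cleat and the x axis of line_mid, either way round below 0.12 rad and height (world z) of each of slug_0, slug_1, slug_2, slug_3, slug_4, scraper below 0.06 m); the arm keeps its last pose, push and grip.
It fails at once if a loose piece is pushed with the fingers (contact force between the fingers and slug_0 above 0.5 N or contact force between the fingers and slug_1 above 0.5 N or contact force between the fingers and slug_2 above 0.5 N or contact force between the fingers and slug_3 above 0.5 N or contact force between the fingers and slug_4 above 0.5 N).
It fails at once if the angle gauge is touched with the fingers (contact force between the fingers and gauge above 1 N).
It fails at once if a bystander is disturbed (distance of any of tape_measure, soapstone, pipe_offcut from where it was at the start of the episode above 0.03 m).
It also fails if it takes over 64 s, if anything falls off the work surface, if the arm or the gripper's body presses on something with over 40 N, if the wrist force passes 120 N, or if a joint passes its speed limit or range.

## Working session

There is one attempt and no reset: what is moved stays moved. The work goes in short steps, Python scripts to look and compute and a tool call to move; the robot and the scene stay as the last step left them, time stands still between calls to the robot, and variables do not carry over. Pictures are saved under pics/ and viewed, at most 10 in all, crops included, and the job is handed in when it is done.

```bash
ls; mkdir -p pics; cat > h.py <<'E'
import numpy as np, cv2
from rig import bot
def ray(c,u,v):
    V=np.array(c["view"]);K=np.array(c["K"]);R=V[:3,:3];o=-R.T@V[:3,3]
    d=np.array([(u-K[0,2])/K[0,0],-(v-K[1,2])/K[1,1],-1.]);return o,R.T@d
def px(c,u,v,z):
    o,d=ray(c,u,v);return (o+d*(z-o[2])/d[2]).round(4)
def proj(c,p):
    V=np.array(c["view"]);K=np.array(c["K"]);q=V[:3,:3]@np.array(p)+V[:3,3];q=q/-q[2]
    return (K[0,0]*q[0]+K[0,2],K[1,1]*-q[1]+K[1,2])
E
python3 - <<'E'
from h import *
import pickle
C={}
for n in("scene","top"):
    c=bot.capture(n);C[n]=c;print(n,{k:np.array(v).round(4).tolist() for k,v in c.items() if k!="color"},c.keys())
    cv2.imwrite(f"pics/{n}0.png",c["color"][:,:,::-1])
pickle.dump(C,open("c0.pkl","wb"))
print(bot.read_state())
E
```

```text
pics
rig.py
scene {'K': [[582.5767, 0.0, 319.1523], [0.0, 582.5767, 249.8802], [0.0, 0.0, 1.0]], 'view': [[-0.8054, -0.5927, -0.0123, 0.4426], [0.4198, -0.5849, 0.694, -0.2695], [-0.4185, 0.5538, 0.7198, -1.2276], [0.0, 0.0, 0.0, 1.0]]} dict_keys(['color', 'K', 'view'])
top {'K': [[445.2768, 0.0, 318.3688], [0.0, 445.2768, 237.3135], [0.0, 0.0, 1.0]], 'view': [[-0.0263, -0.9994, -0.0232, 0.0148], [0.9967, -0.028, 0.0761, -0.5396], [-0.0767, -0.0212, 0.9968, -0.8805], [0.0, 0.0, 0.0, 1.0]]} dict_keys(['color', 'K', 'view'])
{'time_s': 0.1, 'joint_positions': array([-7.99558669e+01,  3.02738963e+01,  8.21482019e+01, -4.91295637e-05,
        6.76901734e+01, -1.02267967e+01]), 'qvel': array([-0.07493542, -0.09640109, -0.14266201,  0.00559532,  0.04103876,
        0.0562883 ]), 'tau': array([-9.06968635e-04, -4.40987206e+01, -1.77149731e+01,  6.35059923e-02,
        5.33429836e-02, -4.20911238e-05]), 'position': array([ 0.21646018, -0.58565916,  0.24037139]), 'tcp_rot': array([[ 9.38064786e-01,  3.46459724e-01, -3.42532256e-04],
       [ 3.46459719e-01, -9.38062866e-01,  1.92933664e-03],
       [ 3.47120650e-04, -1.92851639e-03, -9.99998080e-01]]), 'force': array([ 0.27003438, -0.31624038, -0.22059923]), 'moment': array([-0.00085379, -0.0022956 ,  0.01358019]), 'grasp_force': 0.0, 'opening': 1.00234802317305}
```

View pics/top0.png

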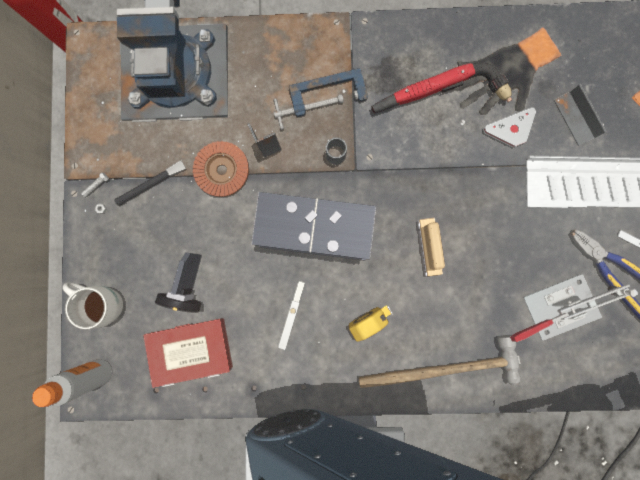

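View pics/scene0.png

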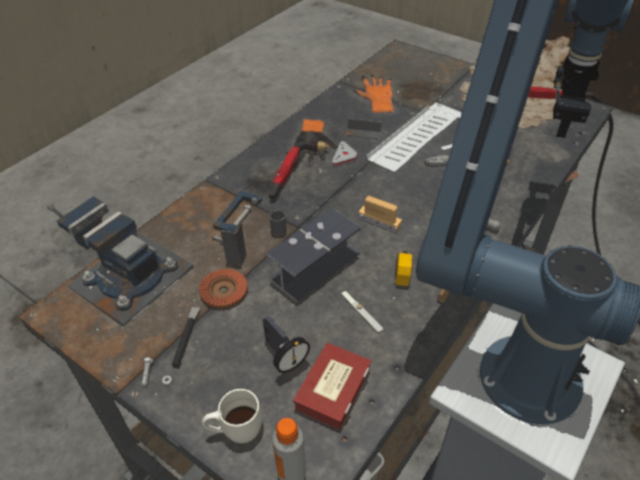

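The top view shows the beam (254–376, 194–260) with five slugs around the line at about (314,225). The scraper is at (431,247), the cleat at (183,280) with its gauge at the bottom, the tape at (370,324), the soapstone at (291,315) and the pipe at (335,152). The scene view shows the cleat with its dial at (292,355). I'll enlarge both.

```bash
python3 - <<'E'
import cv2
t=cv2.imread("pics/top0.png")
a=cv2.resize(t[180:320,140:460],None,fx=2.5,fy=2.5,interpolation=cv2.INTER_CUBIC)
cv2.imwrite("pics/topc.png",a)
s=cv2.imread("pics/scene0.png")
cv2.imwrite("pics/sc.png",cv2.resize(s[190:390,240:420],None,fx=3,fy=3,interpolation=cv2.INTER_CUBIC))
E
```

```text
(no output)
```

View pics/topc.png

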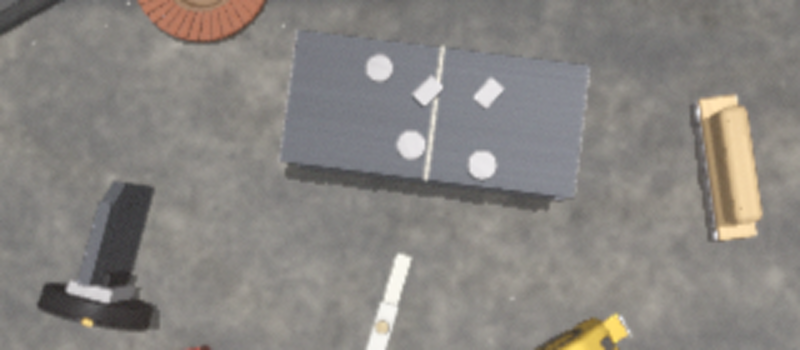

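View pics/sc.png

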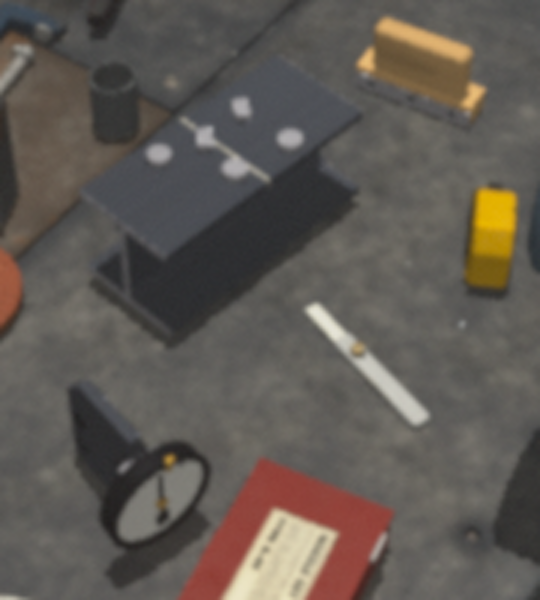

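The enlarged crops show these points:
- **Beam:** top corners at (299,31), (589,66), (576,197) and (283,163), with the line from (443,46) to (427,180).
- **Scraper:** foot corners at (698,98), (737,96), (757,237) and (712,240).
- **Cleat:** foot edge from (153,186) to (130,285). The gauge faces the robot, with the dial centre at (162,500) in the scene crop and the index at (169,461), to the right of the pointer.

```bash
cat >> h.py <<'E'
import pickle
from scipy.optimize import least_squares
def T(u,v): return ("top",140+(u-.75)/2.5,180+(v-.75)/2.5)
def S(u,v): return ("scene",240+(u-1)/3,190+(v-1)/3)
def fit(C,prs,x0):
    def f(p):
        c,s=np.cos(p[2]),np.sin(p[2]);r=[]
        for q,(n,u,v) in prs:
            a=proj(C[n],(p[0]+c*q[0]-s*q[1],p[1]+s*q[0]+c*q[1],q[2]));r+=[a[0]-u,a[1]-v]
        return np.array(r)
    o=least_squares(f,x0);return o.x,o.fun.reshape(-1,2).round(1).tolist()
E
python3 - <<'E'
from h import *
C=pickle.load(open("c0.pkl","rb"))
b=[((.05,.11,.096),T(299,31)),((.05,-.11,.096),T(589,66)),((-.05,-.11,.096),T(576,197)),((-.05,.11,.096),T(283,163)),
((.05,.11,.096),S(82,190)),((.05,-.11,.096),S(280,57)),((-.05,-.11,.096),S(362,116)),((-.05,.11,.096),S(165,255))]
print("beam",*fit(C,b,[.6,0,0]))
for p in((443,46),(427,180)):print("line",px(C["top"],*T(*p)[1:],.096))
for p in((182,120),(269,181)):print("lineS",px(C["scene"],*S(*p)[1:],.096))
for p in((379,67),(427,91),(489,93),(411,145),(482,165)):print("slug",px(C["top"],*T(*p)[1:],.104))
s=[((.057,.017,.024),T(698,98)),((.057,-.017,.024),T(737,96)),((-.057,-.017,.024),T(757,237)),((-.057,.017,.024),T(712,240))]
print("scr",*fit(C,s,[.5,-.2,0]))
print("grip top",px(C["top"],*T(735,109)[1:],.07),px(C["top"],*T(749,220)[1:],.07))
k=[((.04,-.005,0),T(153,186)),((-.04,-.005,0),T(130,285)),((-.067,0,.055),S(160,498)),((.024,.005,.1),S(70,386)),((-.067,0,.097),T(91,325))]
print("cleat",*fit(C,k,[.5,.2,0]))
for n in("tape",(370,324)),("soap",(291,315)),("pipe",(335,152)):print(n[0],px(C["top"],*n[1],.03))
E
```

```text
beam [ 0.55599177  0.00684379 -0.15189991] [[-0.5, 0.0], [0.4, 0.2], [-0.7, 1.2], [-1.4, 0.1], [-0.8, -1.0], [-1.1, -1.8], [1.1, -2.3], [0.9, -0.2]]
line [ 0.6075 -0.0007  0.096 ]
line [0.5077 0.0138 0.096 ]
lineS [0.6029 0.0023 0.096 ]
lineS [0.5061 0.0169 0.096 ]
slug [0.5919 0.0469 0.104 ]
slug [0.573  0.0118 0.104 ]
slug [ 0.5702 -0.0338  0.104 ]
slug [0.5334 0.0246 0.104 ]
slug [ 0.5172 -0.0271  0.104 ]
scr [ 0.51450489 -0.22302751  0.070425  ] [[-0.5, 0.4], [0.7, -0.4], [-0.6, -0.2], [0.4, 0.2]]
grip top [ 0.5566 -0.2214  0.07  ] [ 0.472  -0.2281  0.07  ]
cleat [ 0.47518223  0.25953456 -0.16940502] [[-1.1, -0.2], [1.8, -1.5], [3.0, -0.8], [1.1, -0.4], [-3.6, -0.8]]
tape [ 0.3651 -0.0972  0.03  ]
soap [0.3864 0.0582 0.03  ]
pipe [ 0.7118 -0.0384  0.03  ]
```

```bash
cat >> h.py <<'E'
from scipy.spatial.transform import Rotation as Ro
def yaw(d,roll=0):  # tool down, tool x at world yaw d deg; roll = turn about tool x axis (world sense)
    c,s=np.cos(np.radians(d)),np.sin(np.radians(d))
    R=np.array([[c,s,0],[s,-c,0],[0,0,-1.]])
    return Ro.from_rotvec(np.radians(roll)*R[:,0]).as_matrix()@R
def rel(p,R,st=None):
    st=st or bot.read_state();R0=st["tcp_rot"]
    print("row",(R0.T@(np.array(p)-st["position"])).round(4),np.degrees(Ro.from_matrix(R0.T@R).as_rotvec()).round(2),st["time_s"])
E
python3 - <<'E'
from h import *
rel([.5145,-.2235,.14],yaw(4.2)); rel([.5145,-.2235,.052],yaw(4.2))
E
```

Call:
run_rows(steps=[{"dx": 0.1,"dy": -0.06,"wz": 4,"jaw": 1},{"dx": 0.405,"dy": -0.236,"dz": 0.06,"wx": -0.11,"wz": 16.07,"jaw": 1},{"dx": 0.405,"dy": -0.236,"dz": 0.06,"wx": -0.11,"wz": 16.07,"jaw": 1},{"dx": 0.405,"dy": -0.236,"dz": 0.06,"wx": -0.11,"wz": 16.07,"jaw": 1},{"dx": 0.405,"dy": -0.236,"dz": 0.06,"wx": -0.11,"wz": 16.07,"jaw": 1},{"dx": 0.405,"dy": -0.236,"dz": 0.06,"wx": -0.11,"wz": 16.07,"jaw": 1},{"dx": 0.405,"dy": -0.236,"dz": 0.06,"wx": -0.11,"wz": 16.07,"jaw": 1},{"dx": 0.405,"dy": -0.236,"dz": 0.06,"wx": -0.11,"wz": 16.07,"jaw": 1},{"dx": 0.405,"dy": -0.236,"dz": 0.06,"wx": -0.11,"wz": 16.07,"jaw": 1},{"dx": 0.405,"dy": -0.236,"dz": 0.06,"wx": -0.11,"wz": 16.07,"jaw": 1},{"dx": 0.405,"dy": -0.236,"dz": 0.06,"wx": -0.11,"wz": 16.07,"jaw": 1},{"dx": 0.405,"dy": -0.236,"dz": 0.06,"wx": -0.11,"wz": 16.07,"jaw": 1},{"dx": 0.405,"dy": -0.236,"dz": 0.06,"wx": -0.11,"wz": 16.07,"jaw": 1}])

```text
time_s: 1.4
position: [0.5141, -0.2255, 0.1812]
tcp_rot: [[0.997, 0.072, 0.0], [0.072, -0.997, -0.002], [-0.0, 0.002, -1.0]]
force: [-0.2, 1.0, 1.3]
opening: 1.005
grasp_force: 0.0
```

```bash
python3 - <<'E'
from h import *
rel([.5145,-.2235,.052],yaw(4.2))
c=bot.capture("wrist");print(c["mount"],c["K"]);cv2.imwrite("pics/w1.png",c["color"][:,:,::-1])
E
```

```text
row [ 0.0006 -0.0022  0.1292] [ 0.12  0.01 -0.06] 1.4
[[-3.36052264e-04  9.63438540e-01  2.67929219e-01  7.28982890e-02]
 [ 9.99999930e-01  3.68373388e-04 -7.03651482e-05  2.69217793e-04]
 [-1.66490490e-04  2.67929177e-01 -9.63438596e-01 -1.43624115e-01]
 [ 0.00000000e+00  0.00000000e+00  0.00000000e+00  1.00000000e+00]] [[344.03089454   0.         324.19229554]
 [  0.         344.03089454 241.96243782]
 [  0.           0.           1.        ]]
```

View pics/w1.png

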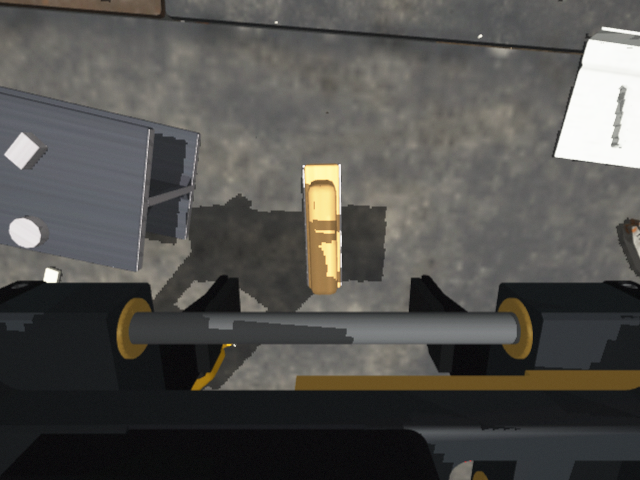

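The scraper grip is at (322,235), midway between the fingers, and its long axis is upright in the image, so the alignment is good. Descending and gripping.

Call:
run_rows(steps=[{"dy": -0.002,"dz": 0.04,"wx": 0.1,"jaw": 1},{"dy": -0.002,"dz": 0.08,"wx": 0.1,"jaw": 1},{"dy": -0.002,"dz": 0.11,"wx": 0.1,"jaw": 1},{"dy": -0.002,"dz": 0.127,"wx": 0.1,"jaw": 1},{"dy": -0.002,"dz": 0.127,"wx": 0.1,"jaw": 1},{"dy": -0.002,"dz": 0.127,"wx": 0.1,"jaw": 0},{"dy": -0.002,"dz": 0.127,"wx": 0.1,"jaw": 0},{"dy": -0.002,"dz": 0.127,"wx": 0.1,"jaw": 0},{"dy": -0.002,"dz": 0.127,"wx": 0.1,"jaw": 0},{"dy": -0.002,"dz": 0.127,"wx": 0.1,"jaw": 0},{"dy": -0.002,"dz": 0.127,"wx": 0.1,"jaw": 0},{"dy": -0.002,"dz": 0.127,"wx": 0.1,"jaw": 0}])

```text
time_s: 2.65
position: [0.5147, -0.2227, 0.0544]
tcp_rot: [[0.997, 0.073, 0.0], [0.073, -0.997, -0.0], [0.0, 0.0, -1.0]]
force: [0.0, -0.5, -0.1]
opening: 0.451
grasp_force: 0.0
```

```bash
python3 - <<'E'
from h import *
st=bot.read_state(); print(st["position"])
b=np.radians(-8.7); o=np.array([.556,.0072]); ux=np.array([np.cos(b),np.sin(b)]); uy=np.array([-ux[1],ux[0]])
for y in(-.15,.115):
  p=o+uy*y; print(p); rel([*p,.2],yaw(-8.7))
E
```

```text
[ 0.5146677  -0.22274184  0.05438317]
[ 0.53331088 -0.14107408]
row [ 0.0246 -0.08   -0.1456] [ 1.000e-02 -2.000e-02  1.291e+01] 2.65
[0.57339499 0.1208768 ]
row [ 0.0839 -0.3383 -0.1457] [ 1.000e-02 -2.000e-02  1.291e+01] 2.65
```

Call:
run_rows(steps=[{"jaw": 0},{"jaw": 0},{"jaw": 0},{"jaw": 0},{"jaw": 0},{"jaw": 0},{"jaw": 0}])

```text
time_s: 3.35
position: [0.5147, -0.2229, 0.0542]
tcp_rot: [[0.997, 0.073, 0.0], [0.073, -0.997, -0.0], [0.0, 0.0, -1.0]]
force: [0.5, -1.7, -0.5]
opening: 0.248
grasp_force: 29.9
```

```bash
python3 - <<'E'
from h import *
b=np.radians(-8.7); o=np.array([.556,.0072]); ux=np.array([np.cos(b),np.sin(b)]); uy=np.array([-ux[1],ux[0]])
st=bot.read_state();print(st["grasp_force"])
for y,z in((-.15,.19),(-.15,.1515),(-.085,.1515),(.125,.1515)):
  p=o+uy*y; print(p); rel([*p,z],yaw(-8.7),st)
E
```

```text
29.858770853024907
[ 0.53331088 -0.14107408]
row [ 0.0246 -0.0802 -0.1358] [ 1.000e-02 -2.000e-02  1.289e+01] 3.35
[ 0.53331088 -0.14107408]
row [ 0.0246 -0.0802 -0.0973] [ 1.000e-02 -2.000e-02  1.289e+01] 3.35
[ 0.54314283 -0.07682198]
row [ 0.0391 -0.1436 -0.0973] [ 1.000e-02 -2.000e-02  1.289e+01] 3.35
[0.5749076  0.13076174]
row [ 0.086  -0.3483 -0.0973] [ 1.000e-02 -2.000e-02  1.289e+01] 3.35
```

Call:
run_rows(steps=[{"dz": -0.04,"jaw": 0},{"dz": -0.08,"jaw": 0},{"dz": -0.12,"jaw": 0},{"dx": 0.012,"dy": -0.04,"dz": -0.136,"wz": 6,"jaw": 0},{"dx": 0.0246,"dy": -0.08,"dz": -0.136,"wz": 12.9,"jaw": 0},{"dx": 0.0246,"dy": -0.08,"dz": -0.136,"wz": 12.9,"jaw": 0},{"dx": 0.0246,"dy": -0.08,"dz": -0.115,"wz": 12.9,"jaw": 0},{"dx": 0.0246,"dy": -0.08,"dz": -0.0973,"wz": 12.9,"jaw": 0},{"dx": 0.0246,"dy": -0.08,"dz": -0.0973,"wz": 12.9,"jaw": 0},{"dx": 0.0246,"dy": -0.08,"dz": -0.0973,"wz": 12.9,"jaw": 0}])

```text
time_s: 4.35
position: [0.5325, -0.141, 0.1509]
tcp_rot: [[0.989, -0.151, -0.002], [-0.151, -0.989, 0.001], [-0.002, -0.001, -1.0]]
force: [0.1, 0.5, -2.9]
opening: 0.249
grasp_force: 29.9
```

```bash
python3 - <<'E'
from h import *
b=np.radians(-8.7); o=np.array([.556,.0072]); ux=np.array([np.cos(b),np.sin(b)]); uy=np.array([-ux[1],ux[0]])
st=bot.read_state();print(st["grasp_force"])
for y,z in((-.085,.1513),(.122,.1513)):
  p=o+uy*y; rel([*p,z],yaw(-8.7),st)
c=bot.capture("scene");cv2.imwrite("pics/s2.png",cv2.resize(c["color"][150:390,230:450,::-1],None,fx=2.5,fy=2.5,interpolation=2))
E
```

```text
29.85678668715991
row [ 0.0008 -0.0651 -0.0003] [-0.04  0.12  0.01] 4.35
row [ 8.000e-04 -2.721e-01 -2.000e-04] [-0.04  0.12  0.01] 4.35
```

View pics/s2.png

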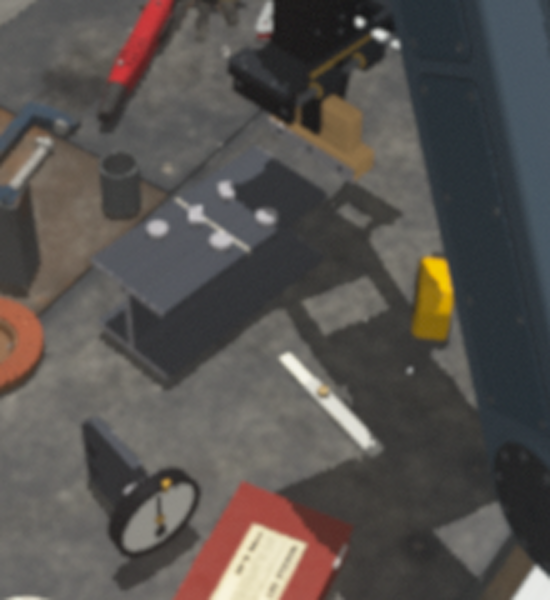

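The block is held just outside the beam's right end at (345,140), and the slugs lie ahead of it. Next is the push.

Call:
run_rows(steps=[{"dx": 0.0008,"dy": -0.03,"dz": -0.0003,"wy": 0.1,"jaw": 0},{"dx": 0.0008,"dy": -0.055,"dz": -0.0003,"wy": 0.1,"jaw": 0},{"dx": 0.0008,"dy": -0.07,"dz": -0.0003,"wy": 0.1,"jaw": 0},{"dx": 0.0008,"dy": -0.085,"dz": -0.0003,"wy": 0.1,"jaw": 0},{"dx": 0.0008,"dy": -0.1,"dz": -0.0003,"wy": 0.1,"jaw": 0},{"dx": 0.0008,"dy": -0.115,"dz": -0.0003,"wy": 0.1,"jaw": 0},{"dx": 0.0008,"dy": -0.13,"dz": -0.0003,"wy": 0.1,"jaw": 0},{"dx": 0.0008,"dy": -0.145,"dz": -0.0003,"wy": 0.1,"jaw": 0},{"dx": 0.0008,"dy": -0.16,"dz": -0.0003,"wy": 0.1,"jaw": 0},{"dx": 0.0008,"dy": -0.175,"dz": -0.0003,"wy": 0.1,"jaw": 0},{"dx": 0.0008,"dy": -0.19,"dz": -0.0003,"wy": 0.1,"jaw": 0},{"dx": 0.0008,"dy": -0.205,"dz": -0.0003,"wy": 0.1,"jaw": 0},{"dx": 0.0008,"dy": -0.22,"dz": -0.0003,"wy": 0.1,"jaw": 0},{"dx": 0.0008,"dy": -0.235,"dz": -0.0003,"wy": 0.1,"jaw": 0},{"dx": 0.0008,"dy": -0.25,"dz": -0.0003,"wy": 0.1,"jaw": 0},{"dx": 0.0008,"dy": -0.265,"dz": -0.0003,"wy": 0.1,"jaw": 0},{"dx": 0.0008,"dy": -0.28,"dz": -0.0003,"wy": 0.1,"jaw": 0},{"dx": 0.0008,"dy": -0.285,"dz": -0.0003,"wy": 0.1,"jaw": 0},{"dx": 0.0008,"dy": -0.285,"dz": -0.0003,"wy": 0.1,"jaw": 0},{"dx": 0.0008,"dy": -0.285,"dz": -0.0003,"wy": 0.1,"jaw": 0}])

```text
time_s: 6.4
position: [0.577, 0.1402, 0.1517]
tcp_rot: [[0.989, -0.151, 0.002], [-0.151, -0.989, -0.001], [0.002, 0.001, -1.0]]
force: [-1.0, 0.1, -2.6]
opening: 0.252
grasp_force: 29.9
```

```bash
python3 - <<'E'
from h import *
c=bot.capture("scene");t=bot.capture("top");
a=cv2.resize(c["color"][150:390,230:430,::-1],(400,480),interpolation=2);b=cv2.resize(t["color"][140:340,180:347,::-1],(400,480),interpolation=2)
cv2.imwrite("pics/s3.png",np.hstack([a,b]))
E
```

```text
(no output)
```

View pics/s3.png

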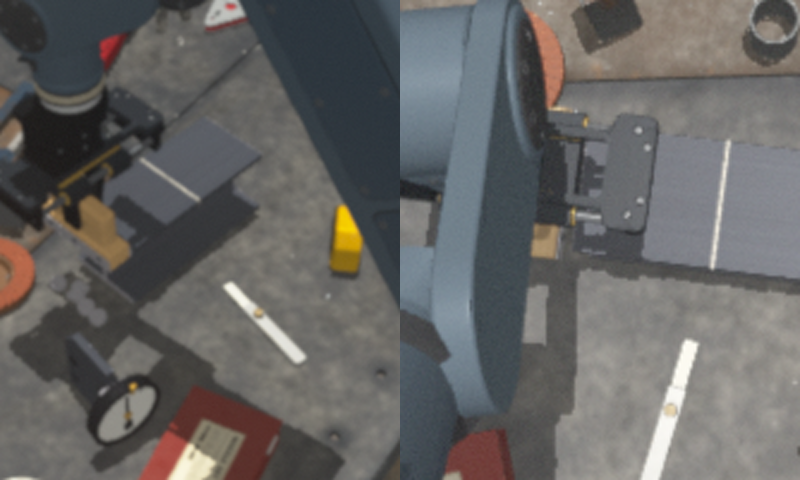

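The beam top looks clear, and the slugs lie on the table near (80,295) in the left half. I'll carry the block back to its old place.

```bash
python3 - <<'E'
from h import *
for z in(.2,.0545): rel([.5145,-.223,z],yaw(-8.7))
E
```

```text
row [-0.0067  0.3681 -0.0481] [ 0.02 -0.1  -0.04] 6.5
row [-0.0069  0.368   0.0974] [ 0.02 -0.1  -0.04] 6.5
```

Call:
run_rows(steps=[{"dy": 0.01,"dz": -0.025,"jaw": 0},{"dx": -0.002,"dy": 0.05,"dz": -0.048,"jaw": 0},{"dx": -0.003,"dy": 0.1,"dz": -0.048,"jaw": 0},{"dx": -0.004,"dy": 0.15,"dz": -0.048,"jaw": 0},{"dx": -0.005,"dy": 0.2,"dz": -0.048,"jaw": 0},{"dx": -0.006,"dy": 0.25,"dz": -0.048,"jaw": 0},{"dx": -0.007,"dy": 0.3,"dz": -0.048,"jaw": 0},{"dx": -0.007,"dy": 0.345,"dz": -0.048,"jaw": 0},{"dx": -0.007,"dy": 0.368,"dz": -0.02,"wy": -0.1,"jaw": 0},{"dx": -0.007,"dy": 0.368,"dz": 0.02,"wy": -0.1,"jaw": 0},{"dx": -0.007,"dy": 0.368,"dz": 0.06,"wy": -0.1,"jaw": 0},{"dx": -0.007,"dy": 0.368,"dz": 0.08,"wy": -0.1,"jaw": 0},{"dx": -0.007,"dy": 0.368,"dz": 0.09,"wy": -0.1,"jaw": 0},{"dx": -0.007,"dy": 0.368,"dz": 0.096,"wy": -0.1,"jaw": 0},{"dx": -0.007,"dy": 0.368,"dz": 0.0972,"wy": -0.1,"jaw": 0},{"dx": -0.007,"dy": 0.368,"dz": 0.0972,"wy": -0.1,"jaw": 0},{"dx": -0.007,"dy": 0.368,"dz": 0.0972,"wy": -0.1,"jaw": 1},{"dx": -0.007,"dy": 0.368,"dz": 0.0972,"wy": -0.1,"jaw": 1},{"dx": -0.007,"dy": 0.368,"dz": 0.0972,"wy": -0.1,"jaw": 1},{"dx": -0.007,"dy": 0.368,"dz": 0.0972,"wy": -0.1,"jaw": 1}])

```text
time_s: 8.5
position: [0.5152, -0.2225, 0.0553]
tcp_rot: [[0.989, -0.151, 0.001], [-0.151, -0.989, -0.001], [0.001, 0.001, -1.0]]
force: [0.3, -0.3, -0.4]
opening: 0.531
grasp_force: 0.0
```

Call:
run_rows(steps=[{"jaw": 1},{"dz": -0.05,"jaw": 1},{"dz": -0.1,"jaw": 1},{"dz": -0.14,"jaw": 1}])

```text
time_s: 8.9
position: [0.5151, -0.2225, 0.1965]
tcp_rot: [[0.988, -0.151, 0.001], [-0.151, -0.988, -0.001], [0.001, 0.0, -1.0]]
force: [-0.4, -0.5, -0.5]
opening: 0.894
grasp_force: 0.0
```

```bash
python3 - <<'E'
from h import *
c=bot.capture("scene");t=bot.capture("top");pickle.dump({"scene":c,"top":t},open("c1.pkl","wb"))
a=cv2.resize(c["color"][220:400,240:390,::-1],(500,600),interpolation=2);b=cv2.resize(t["color"][160:320,180:260,::-1],(300,600),interpolation=2)
cv2.imwrite("pics/s4.png",np.hstack([a,b]))
E
```

```text
(no output)
```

View pics/s4.png

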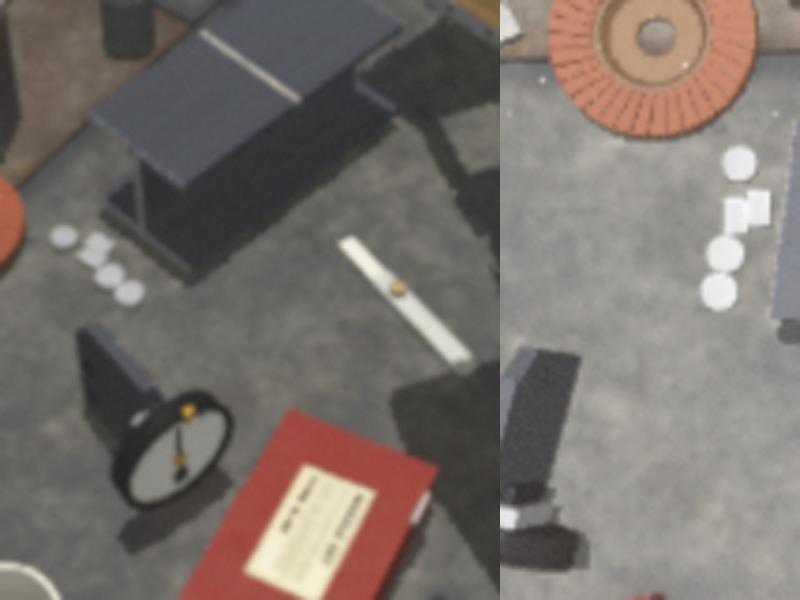

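All five slugs are on the table, and the beam top is clear apart from the line. In the scene half, the index blob is at (188,411), right of the pointer, and the hub is at (180,458). Now I'll measure the index angle from the scene picture and move over the cleat.

```bash
cat >> h.py <<'E'
def brass(c,box):
    u0,v0,u1,v1=box;im=c["color"][v0:v1,u0:u1].astype(float)
    w=np.clip(im[:,:,0]-im[:,:,2]-45,0,None)
    n,l=cv2.connectedComponents((w>0).astype(np.uint8));out=[]
    for i in range(1,n):
        m=w*(l==i);
        if m.sum()>60:
            v,u=np.mgrid[v0:v1,u0:u1];out.append(((m*u).sum()/m.sum(),(m*v).sum()/m.sum(),m.sum()))
    return out
def dial(c,u,v,o,y):   # pixel -> (y,z) in cleat-vertical dial plane through o, yaw y rad
    a,d=ray(c,u,v);n=np.array([np.cos(y),np.sin(y),0]);p=a+d*(n@(o-a))/(n@d)
    return (p-o)@np.array([-n[1],n[0],0]),(p-o)[2]
E
python3 - <<'E'
from h import *
C=pickle.load(open("c1.pkl","rb"));c=C["scene"]
bl=brass(c,(275,335,312,375));print(bl)
y=np.radians(-12)
for yd in(-9.7,-13):
  y=np.radians(yd);o=np.array([.475-.066*np.cos(y),.2595-.066*np.sin(y),.055])
  D=[dial(c,b[0],b[1],o,y) for b in bl];print(D)
  d=np.subtract(D[0],D[1]);print("index angle",np.arctan2(-d[0],d[1]),np.hypot(*d))
g=cv2.cvtColor(c["color"],cv2.COLOR_RGB2GRAY)[338:372,278:310];print(g[::1,::1] if 0 else "")
print(bot.read_state()["tcp_rot"][:,0]); rel([.481,.2585,.22],yaw(-9.7))
E
```

```text
[(np.float64(296.0331950207469), np.float64(342.8713692946058), np.float64(482.0)), (np.float64(310.0989345509893), np.float64(372.20395738203956), np.float64(657.0))]
[(np.float64(-0.003042275865034828), np.float64(0.03913919259273862)), (np.float64(-0.03752008293631864), np.float64(-0.10904025394158895))]
index angle -0.2286084891183353 0.1521376598862501
[(np.float64(-0.006631804996602834), np.float64(0.039639737333827245)), (np.float64(-0.03949148436272155), np.float64(-0.10446268897399064))]
index angle -0.22419658219423338 0.14780144720483698

[ 0.98846438 -0.15097035  0.01208793]
row [-0.1094 -0.4717 -0.0235] [ 0.32 -0.7   1.01] 9.0
```

Call:
run_rows(steps=[{"dx": -0.01,"dy": -0.04,"dz": -0.024,"jaw": 1},{"dx": -0.03,"dy": -0.085,"dz": -0.024,"jaw": 1},{"dx": -0.04,"dy": -0.13,"dz": -0.024,"jaw": 1},{"dx": -0.05,"dy": -0.175,"dz": -0.024,"jaw": 1},{"dx": -0.06,"dy": -0.22,"dz": -0.024,"jaw": 1},{"dx": -0.07,"dy": -0.27,"dz": -0.024,"jaw": 1},{"dx": -0.08,"dy": -0.32,"dz": -0.024,"jaw": 1},{"dx": -0.09,"dy": -0.37,"dz": -0.024,"jaw": 1},{"dx": -0.1,"dy": -0.42,"dz": -0.024,"wz": 1,"jaw": 1},{"dx": -0.109,"dy": -0.46,"dz": -0.024,"wz": 1,"jaw": 1},{"dx": -0.109,"dy": -0.472,"dz": -0.024,"wz": 1,"jaw": 1},{"dx": -0.109,"dy": -0.472,"dz": -0.024,"wz": 1,"jaw": 1},{"dx": -0.109,"dy": -0.472,"dz": -0.024,"wz": 1,"jaw": 1}])

```text
time_s: 10.3
position: [0.478, 0.2597, 0.2179]
tcp_rot: [[0.986, -0.168, -0.001], [-0.168, -0.986, -0.001], [-0.001, 0.002, -1.0]]
force: [-0.1, 0.0, 0.4]
opening: 1.001
grasp_force: 0.0
```

```bash
python3 - <<'E'
from h import *
st=bot.read_state();c=bot.capture("wrist");pickle.dump((st,c),open("w2.pkl","wb"))
cv2.imwrite("pics/w2.png",cv2.resize(c["color"][:,:,::-1],(800,600),interpolation=2))
c=pickle.load(open("c1.pkl","rb"))["scene"]
im=c["color"].astype(int);print((im[:,:,0]-im[:,:,2])[338:368,284:304])
E
```

```text
[[ -2  -2   0   2   4   7   6   6   3   4   4   4   5   4   4   4   3   5
    4   6]
 [  1   0  -1   0   1   2   4   3   1   3   3   2   2   2   3   3   2   3
    3   4]
 [  0  -1  -2   1   1   2   2   1   1   2   2   7  12  14   6   2   3   2
    3   5]
 [ -1  -1  -1   0   1   3   2   1   1   4  14  39  56  55  29   8   4   3
    3   3]
 [ -1  -1   0   2   1   2   3   0   1   8  40  84 107  93  51  17   4   4
    6   6]
 [  2   2   2   1   0   2   1   1   1  10  48  98 121  96  49  13   5   5
    6   6]
 [  2   1   1   2   1   2   2   1   2   8  35  78  94  66  25   8   5   7
    7   7]
 [  1   1   2   1   1   1   1   2   1   7  20  48  58  36  14   7   7   8
    8   9]
 [  1   2   2   2   2   1   3   4   3   7  16  32  37  24  11   8   8   9
    9   8]
 [  2   3   0   1   2   3   3   4   5   8  11  18  19  16   9   9   9   8
    9   7]
 [  2   2   2   2   2   4   5   5   6   7   8  10  10  10   9  
[... 937 characters left out ...]
   8   6
    6   6]
 [  9   8   8  10   9   9   8  10  13  16  17  10   7   8   9   8   8   6
    6   6]
 [  9   8   9  10   9   8   9   8   7   9   8   6   7   8   9   6   7   6
    6   7]
 [  7   8   9   9   9   9   8   9   6   6   5   6   7   8   8   6   6   7
    5   4]
 [  9   9   8   9  10   9   9   7   5   6   6   6   6   6   7   6   6   7
    5   7]
 [ 10   8   8   9   8   9   9   8   6   7   7   7   7   7   7   6   7   4
    5   6]
 [  8  10  10   9   8   9   9   7   8   7   7   5   6   5   6   7   8   6
    7   6]
 [  8   9   9  10   8   9   9   9   6   7   6   5   6   6   7   5   6   7
    6   7]
 [ 10   8   9   9   9   9   8   7   6   6   6   6   5   5   6   6   5   6
    6   8]]
```

View pics/w2.png

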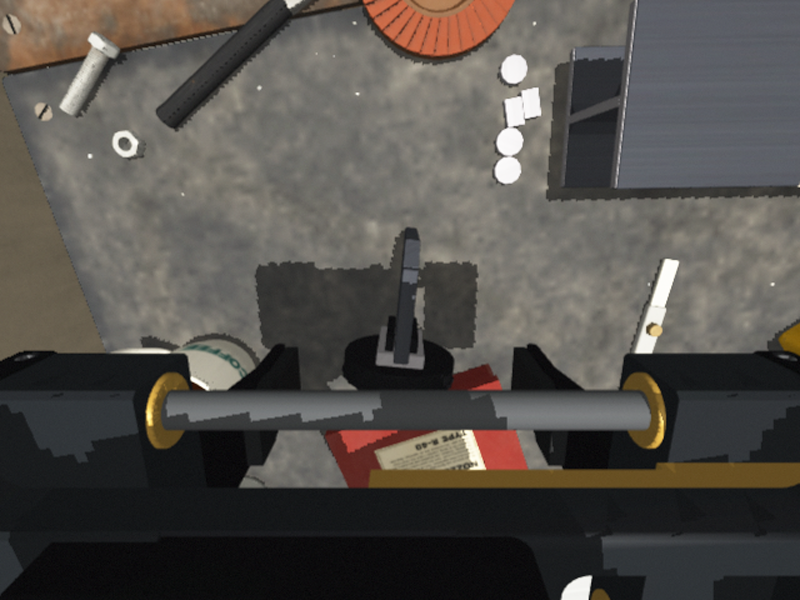

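The wrist view shows the plate's flat top as a strip from (403,362), at the magnet end, to (411,268), where the crop begins. It is turned a few degrees relative to the tool.

```bash
cat >> h.py <<'E'
def wview(st,c):
    M=np.array(c["mount"]);Tt=np.eye(4);Tt[:3,:3]=st["tcp_rot"];Tt[:3,3]=st["position"]
    return dict(K=c["K"],view=np.linalg.inv(Tt@M))
def idx(c,o,y):
    im=c["color"].astype(float);w=np.clip(im[:,:,0]-im[:,:,2]-22,0,None);return w
E
python3 - <<'E'
from h import *
st,c=pickle.load(open("w2.pkl","rb"));w=wview(st,c)
a=px(w,411*.8,268*.8,.1);b=px(w,403*.8,362*.8,.1);d=a-b;y=np.arctan2(d[1],d[0]);print(a,b,np.hypot(*d[:2]),np.degrees(y))
org=a[:2]-.024*np.array([np.cos(y),np.sin(y)]);print("cleat",org, st["position"])
for q in((411,231),(411,268)):print(px(w,q[0]*.8,q[1]*.8,.08))
s=pickle.load(open("c1.pkl","rb"))["scene"]
def cen(u0,v0,u1,v1):
    m=s["color"].astype(float)[v0:v1,u0:u1];m=np.clip(m[:,:,0]-m[:,:,2]-20,0,None);v,u=np.mgrid[v0:v1,u0:u1];return (m*u).sum()/m.sum(),(m*v).sum()/m.sum()
I=cen(290,338,302,350);H=cen(290,353,298,362);print(I,H)
for yd in(np.degrees(y),-12):
  yr=np.radians(yd);o=np.array([*(org-.066*np.array([np.cos(yr),np.sin(yr)])),.055])
  A=np.array(dial(s,*I,o,yr));B=np.array(dial(s,*H,o,yr));d=A-B;print(A,B,"index",np.arctan2(-d[0],d[1]),np.hypot(*d))
E
```

```text
[0.4992 0.2519 0.1   ] [0.4383 0.2674 0.1   ] 0.06284154676645058 -14.279489237176563
cleat [0.4759415  0.25781965] [0.47799338 0.25970221 0.21790383]
[0.5194 0.2482 0.08  ]
[0.4953 0.2522 0.08  ]
(np.float64(296.013013013013), np.float64(342.987987987988)) (np.float64(293.51027397260276), np.float64(357.3493150684931))
[-0.007435    0.03728164] [ 0.00140998 -0.00620762] index 0.20064640772915018 0.044379602701233666
[-0.00498564  0.03684767] [ 0.00411295 -0.00600619] index 0.20921001880730833 0.04380910892032644
```

```bash
python3 - <<'E'
from h import *
s=pickle.load(open("c1.pkl","rb"))["scene"]
I=(296.013,342.988);H=(293.51,357.35)
y=np.radians(-14.4);n=np.array([np.cos(y),np.sin(y)]);org=np.array([.476,.2578])
g=cv2.cvtColor(s["color"],cv2.COLOR_RGB2GRAY)[335:380,272:315]
m=(g>100).astype(np.uint8);k,l,stt,ce=cv2.connectedComponentsWithStats(m);j=l[20,15] or 1
print(stt[1:],ce[1:])
j=l[358-335,286-272];cn=np.argwhere(l==j)[:,::-1].astype(np.float32);hull=cv2.convexHull(cn);e=cv2.fitEllipse(hull);print(e)
E0=(e[0][0]+272,e[0][1]+335)
for xo in(.060,.066):
  o=np.array([*(org-xo*n),.055]);A=np.array(dial(s,*I,o,y));B=np.array(dial(s,*E0,o,y));h=np.array(dial(s,*H,o,y));d=A-B
  print(A,B,h,"index",np.arctan2(-d[0],d[1]),np.hypot(*d))
rel([*(org+.006*n),.12],yaw(-14.4));rel([*(org+.006*n),.08],yaw(-14.4))
E
```

```text
[[ 15   0  24   4  48]
 [ 40   0   3   4   8]
 [ 22   7  13  21 185]
 [ 21   6  22  39 280]
 [  8   9   3   3   7]
 [  8  14  15  21 197]
 [  0  34   3   3   6]
 [  0  39   2   6   8]] [[25.6875      0.72916667]
 [41.25        1.        ]
 [27.53513514 16.18918919]
 [36.78214286 30.63571429]
 [ 9.         10.        ]
 [14.8071066  25.50761421]
 [ 0.83333333 35.16666667]
 [ 0.25       42.        ]]
((18.780454635620117, 23.195035934448242), (14.208281517028809, 28.835262298583984), 45.57923889160156)
[-0.01169619  0.02682415] [ 0.0042345  -0.01355375] [-0.00276897 -0.01716305] index 0.3757904688305671 0.04340693725277236
[-0.00760052  0.03720247] [ 0.0081639 -0.002754 ] [ 0.00123352 -0.00632563] index 0.37579046883056627 0.04295388925207305
row [0.0042 0.0021 0.0981] [0.08 0.05 4.63] 10.35
row [0.0042 0.0021 0.1381] [0.08 0.05 4.63] 10.35
```

Call:
run_rows(steps=[{"dx": 0.004,"dy": 0.002,"dz": 0.03,"wx": 0.1,"wz": 4.6,"jaw": 1},{"dx": 0.004,"dy": 0.002,"dz": 0.06,"wx": 0.1,"wz": 4.6,"jaw": 1},{"dx": 0.004,"dy": 0.002,"dz": 0.09,"wx": 0.1,"wz": 4.6,"jaw": 1},{"dx": 0.004,"dy": 0.002,"dz": 0.115,"wx": 0.1,"wz": 4.6,"jaw": 1},{"dx": 0.004,"dy": 0.002,"dz": 0.13,"wx": 0.1,"wz": 4.6,"jaw": 1},{"dx": 0.004,"dy": 0.002,"dz": 0.138,"wx": 0.1,"wz": 4.6,"jaw": 1},{"dx": 0.004,"dy": 0.002,"dz": 0.138,"wx": 0.1,"wz": 4.6,"jaw": 1}])

```text
time_s: 11.05
position: [0.4818, 0.2565, 0.0797]
tcp_rot: [[0.968, -0.249, -0.002], [-0.249, -0.968, 0.001], [-0.002, -0.0, -1.0]]
force: [-0.4, -0.6, 0.1]
opening: 0.997
grasp_force: 0.0
```

```bash
python3 - <<'E'
from h import *
s=pickle.load(open("c1.pkl","rb"))["scene"]
I=(296.013,342.988);H=(293.51,357.35)
y=np.radians(-14.4);n=np.array([np.cos(y),np.sin(y)]);org=np.array([.476,.2578])
g=cv2.cvtColor(s["color"],cv2.COLOR_RGB2GRAY)[335:380,272:315]
l=cv2.connectedComponents((g>100).astype(np.uint8))[1]
cn=np.argwhere((l==l[25,15])|(l==l[16,28]))[:,::-1].astype(np.float32);e=cv2.fitEllipse(cv2.convexHull(cn));print(e)
E0=(e[0][0]+272,e[0][1]+335)
o=np.array([*(org-.066*n),.055]);A=np.array(dial(s,*I,o,y));B=np.array(dial(s,*E0,o,y));d=A-B
print(A,B,"index",np.arctan2(-d[0],d[1]),np.hypot(*d))
rel([*(org+.006*n),.08],yaw(-14.4))
big=cv2.resize(s["color"][330:380,270:315,::-1],(540,600),interpolation=cv2.INTER_CUBIC)
cv2.imwrite("pics/d1.png",big)
E
```

```text
((21.334287643432617, 20.050485610961914), (16.395092010498047, 35.68915557861328), 41.850013732910156)
[-0.00760052  0.03720247] [0.00122186 0.00214872] index 0.24656084308352197 0.03614691477205125
row [ 0.0001  0.0002 -0.0003] [-0.02  0.1  -0.03] 11.05
```

View pics/d1.png

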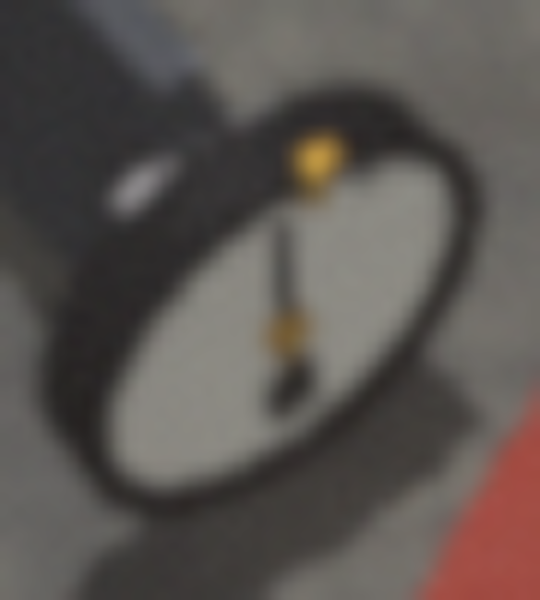

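The enlarged dial shows the hub at (287,335), the plumb pointer's tip at (281,222), the index tongue's inner end at about (316,200) and its centroid at (320,160). That gives an index angle of roughly 0.2–0.25 rad. Closing on the plate now.

Call:
run_rows(steps=[{"jaw": 0},{"jaw": 0},{"jaw": 0},{"jaw": 0},{"jaw": 0},{"jaw": 0},{"jaw": 0},{"jaw": 0},{"jaw": 0},{"jaw": 0},{"jaw": 0},{"jaw": 0},{"jaw": 0},{"jaw": 0},{"jaw": 0},{"jaw": 0}])

```text
time_s: 12.65
position: [0.482, 0.258, 0.0805]
tcp_rot: [[0.969, -0.247, 0.001], [-0.247, -0.969, 0.001], [0.0, -0.002, -1.0]]
force: [-1.0, -0.8, 0.3]
opening: 0.111
grasp_force: 29.9
```

```bash
python3 - <<'E'
from h import *
s=pickle.load(open("c1.pkl","rb"))["scene"]
y=np.radians(-14.4);n=np.array([np.cos(y),np.sin(y),0]);org=np.array([.476,.2578,.055]);o=org-.066*n
f=lambda u,v:np.array(dial(s,270+(u-5.5)/12,330+(v-5.5)/12,o,y))
t,m,h=f(281,222),f(316,200),f(287,335);print("tip",t,"mark",m,"hub",h)
a,d=ray(s,294,357);e=np.array([-n[1],n[0],0]);print("shift per depth toward -x", (d@e)/(d@n),d[2]/(d@n))
b=np.radians(-8.7);ux=np.array([np.cos(b),np.sin(b)]);uy=np.array([-ux[1],ux[0]])
mid=np.array([.5565,.0072]);p=mid+.006*ux;print(p)
st=bot.read_state();print(st["position"])
for z in(.25,.19,.1765):rel([*p,z],yaw(-8.7),st)
E
```

```text
tip [0.00079739 0.02709662] mark [-0.0066977   0.02664714] hub [ 0.00138336 -0.00658279]
shift per depth toward -x -0.6693479162025313 -1.806141693713179
[0.56243096 0.00629244]
[0.48197134 0.25800811 0.08053103]
row [ 0.1402  0.2238 -0.1698] [-0.09 -0.01 -5.6 ] 12.65
row [ 0.1401  0.2239 -0.1098] [-0.09 -0.01 -5.6 ] 12.65
row [ 0.1401  0.2239 -0.0963] [-0.09 -0.01 -5.6 ] 12.65
```

Gripped at 30 N. The tip-to-mark chord gives an index angle of about 0.246 rad, which matches the ellipse estimate of 0.247. Lifting and carrying the cleat to the line.

Call:
run_rows(steps=[{"dz": -0.02,"jaw": 0},{"dz": -0.05,"jaw": 0},{"dz": -0.09,"jaw": 0},{"dz": -0.13,"jaw": 0},{"dx": 0.01,"dy": 0.015,"dz": -0.16,"jaw": 0},{"dx": 0.03,"dy": 0.045,"dz": -0.17,"wz": -1,"jaw": 0},{"dx": 0.05,"dy": 0.08,"dz": -0.17,"wz": -2,"jaw": 0},{"dx": 0.07,"dy": 0.115,"dz": -0.17,"wz": -3,"jaw": 0},{"dx": 0.09,"dy": 0.15,"dz": -0.17,"wz": -4,"jaw": 0},{"dx": 0.11,"dy": 0.18,"dz": -0.17,"wz": -5,"jaw": 0},{"dx": 0.13,"dy": 0.205,"dz": -0.17,"wz": -5.6,"jaw": 0},{"dx": 0.14,"dy": 0.22,"dz": -0.17,"wz": -5.6,"jaw": 0},{"dx": 0.14,"dy": 0.224,"dz": -0.155,"wz": -5.6,"jaw": 0},{"dx": 0.14,"dy": 0.224,"dz": -0.135,"wz": -5.6,"jaw": 0},{"dx": 0.14,"dy": 0.224,"dz": -0.12,"wz": -5.6,"jaw": 0},{"dx": 0.14,"dy": 0.224,"dz": -0.108,"wz": -5.6,"jaw": 0},{"dx": 0.14,"dy": 0.224,"dz": -0.102,"wz": -5.6,"jaw": 0},{"dx": 0.14,"dy": 0.224,"dz": -0.102,"wz": -5.6,"jaw": 0}])

```text
time_s: 14.45
position: [0.5614, 0.0068, 0.181]
tcp_rot: [[0.989, -0.151, -0.002], [-0.151, -0.989, 0.002], [-0.003, -0.002, -1.0]]
force: [0.5, 0.4, -7.8]
opening: 0.112
grasp_force: 30.0
```

```bash
python3 - <<'E'
from h import *
print(bot.read_state()["force"],bot.read_state()["moment"])
rel([.5624,.0063,.1765],yaw(-8.7))
E
```

```text
[ 0.54509477  0.37126535 -7.7750867 ] [ 0.01571289 -0.090433    0.02878722]
row [0.001  0.0003 0.0045] [-0.11  0.14  0.02] 14.45
```

Call:
run_rows(steps=[{"dx": 0.001,"dz": 0.002,"wx": -0.1,"wy": 0.1,"jaw": 0},{"dx": 0.001,"dz": 0.003,"wx": -0.1,"wy": 0.1,"jaw": 0},{"dx": 0.001,"dz": 0.004,"wx": -0.1,"wy": 0.1,"jaw": 0},{"dx": 0.001,"dz": 0.0045,"wx": -0.1,"wy": 0.1,"jaw": 0},{"dx": 0.001,"dz": 0.005,"wx": -0.1,"wy": 0.1,"jaw": 0},{"dx": 0.001,"dz": 0.005,"wx": -0.1,"wy": 0.1,"jaw": 0},{"dx": 0.001,"dz": 0.005,"wx": -0.1,"wy": 0.1,"jaw": 0}])

```text
time_s: 15.15
position: [0.5633, 0.0061, 0.1773]
tcp_rot: [[0.988, -0.151, 0.002], [-0.151, -0.988, -0.0], [0.002, 0.0, -1.0]]
force: [0.3, 1.3, -7.6]
opening: 0.112
grasp_force: 30.0
```

```bash
python3 - <<'E'
from h import *
st=bot.read_state();print(st["position"],st["force"],st["moment"])
E
```

```text
[0.56331043 0.0061088  0.17731129] [ 0.29942168  1.30827563 -7.61214144] [ 0.01357567 -0.10069719 -0.01987236]
```

Call:
run_rows(steps=[{"dz": 0.001,"jaw": 0},{"dz": 0.001,"jaw": 0},{"dz": 0.001,"jaw": 0}])

```text
time_s: 15.45
position: [0.5636, 0.006, 0.1767]
tcp_rot: [[0.988, -0.151, 0.003], [-0.151, -0.988, -0.001], [0.003, 0.0, -1.0]]
force: [0.4, -0.5, -3.3]
opening: 0.111
grasp_force: 30.0
```

Call:
run_rows(steps=[{"dz": 0.001,"jaw": 0},{"dz": 0.001,"jaw": 0},{"dz": 0.001,"jaw": 0}])

```text
time_s: 15.75
position: [0.5639, 0.0061, 0.1765]
tcp_rot: [[0.989, -0.151, 0.004], [-0.151, -0.989, -0.001], [0.004, 0.0, -1.0]]
force: [-1.6, 0.4, 6.9]
opening: 0.111
grasp_force: 30.0
```

Call:
run_rows(steps=[{"jaw": 0},{"jaw": 0},{"jaw": 0}])

```text
time_s: 16.05
position: [0.5639, 0.006, 0.1765]
tcp_rot: [[0.988, -0.151, 0.004], [-0.151, -0.989, -0.001], [0.004, 0.0, -1.0]]
force: [-0.7, 0.0, 5.8]
opening: 0.11
grasp_force: 30.0
```

Call:
run_rows(steps=[{"dy": -0.0012,"dz": -0.0001,"wx": -0.9,"jaw": 0},{"dy": -0.0025,"dz": -0.0001,"wx": -1.75,"jaw": 0},{"dy": -0.0037,"dz": -0.0001,"wx": -2.6,"jaw": 0},{"dy": -0.0049,"dz": -0.0001,"wx": -3.5,"jaw": 0},{"dy": -0.0062,"dz": -0.0001,"wx": -4.4,"jaw": 0},{"dy": -0.0074,"dz": -0.0001,"wx": -5.25,"jaw": 0},{"dy": -0.0086,"wx": -6.1,"jaw": 0},{"dy": -0.0098,"wx": -7,"jaw": 0},{"dy": -0.011,"dz": 0.0001,"wx": -7.9,"jaw": 0},{"dy": -0.0123,"dz": 0.0002,"wx": -8.75,"jaw": 0},{"dy": -0.0135,"dz": 0.0003,"wx": -9.6,"jaw": 0},{"dy": -0.0148,"dz": 0.0004,"wx": -10.5,"jaw": 0},{"dy": -0.016,"dz": 0.0006,"wx": -11.4,"jaw": 0},{"dy": -0.0172,"dz": 0.0008,"wx": -12.25,"jaw": 0},{"dy": -0.0185,"dz": 0.001,"wx": -13.2,"jaw": 0},{"dy": -0.0198,"dz": 0.0012,"wx": -14.1,"jaw": 0},{"dy": -0.0198,"dz": 0.0012,"wx": -14.1,"jaw": 0}])

```text
time_s: 17.75
position: [0.5668, 0.0258, 0.1751]
tcp_rot: [[0.989, -0.146, -0.033], [-0.15, -0.958, -0.243], [0.003, 0.245, -0.969]]
force: [-1.1, 0.4, 4.9]
opening: 0.114
grasp_force: 30.0
```

Call:
run_rows(steps=[{"jaw": 0},{"jaw": 0},{"jaw": 0},{"jaw": 0},{"jaw": 0},{"jaw": 0},{"jaw": 0},{"jaw": 0},{"jaw": 0},{"jaw": 0},{"jaw": 0},{"jaw": 0},{"jaw": 0},{"jaw": 0},{"jaw": 0}])

```text
time_s: 19.25
position: [0.5668, 0.0256, 0.1751]
tcp_rot: [[0.989, -0.147, -0.033], [-0.151, -0.958, -0.242], [0.004, 0.244, -0.97]]
force: [-1.5, 0.4, 6.0]
opening: 0.113
grasp_force: 30.0
```

```bash
python3 - <<'E'
from h import *
st=bot.read_state();R=st["tcp_rot"];print("tilt",np.arcsin(-R[1,2] if 0 else np.hypot(R[0,2],R[1,2])),R[:,2],st["moment"])
c=bot.capture("scene");t=bot.capture("top");pickle.dump((st,c,t),open("c3.pkl","wb"))
# predicted dial centre from the tool pose
ax=R[:,0];zc=-R[:,2];yc=np.cross(zc,ax)
foot=st["position"]-.0805*zc-.006*ax;o=foot+.055*zc-.066*ax;print("foot",foot,"dial px",proj(c,o))
u,v=map(int,proj(c,o));im=c["color"].astype(int)
print(u,v);print((im[:,:,0]-im[:,:,2])[v-22:v+10,u-12:u+12]);print(cv2.cvtColor(c["color"],cv2.COLOR_RGB2GRAY)[v-20:v+10,u-12:u+12])
E
```

```text
tilt 0.24661667015092276 [-0.03333011 -0.24183843 -0.96974392] [-0.00696034  0.47505659 -0.05349295]
foot [0.55813874 0.00706722 0.09704766] dial px (np.float64(329.95895028384774), np.float64(238.92363867452204))
329 238
[[  1   1  -2  -6  -8  -8  -8  -9 -10 -10 -10 -10 -11  -9 -10 -10 -10 -11
  -10 -10  -9 -10  -9  -9]
 [ -1  -5  -7  -8 -10 -10  -9 -11  -9 -10 -10 -10 -10 -10 -10 -11 -10 -10
  -10  -9  -9 -10  -9 -10]
 [ -6  -8 -10 -10 -11  -9 -10 -10 -10 -10 -11 -10 -10 -10 -10 -10 -10 -10
  -10 -10 -11 -10  -9 -11]
 [ -8 -10 -10  -9 -11  -9 -11 -11 -10 -10 -10 -10  -8 -10  -9 -10  -9 -10
  -10 -10  -9  -9 -10 -10]
 [ -7  -7  -9 -11 -10 -11 -10 -10 -11  -9  -9 -10  -8  -8  -8  -7  -7  -7
   -9 -10 -10  -9 -1
[... 5065 characters left out ...]
36  43  73 109 133 140 140 141 141 141 138 124 105 105 124 138 143
  143 140 124  93  56  50]
 [ 34  36  57  94 124 136 140 141 141 141 142 137 122  98  96 120 139 143
  141 132 106  68  46  50]
 [ 34  42  70 108 133 138 141 141 141 141 141 136 117  82  75 108 136 142
  137 120  84  49  43  51]
 [ 34  44  81 118 137 140 140 141 140 142 140 130 106  67  58  99 133 138
  123  97  61  43  45  53]
 [ 31  51  91 126 138 140 141 140 142 141 139 125  90  54  54  96 129 125
  101  70  46  45  51  54]
 [ 35  54  96 130 139 141 141 142 142 141 138 120  81  51  65  99 119 106
   73  49  45  52  57  57]
 [ 34  56  99 131 139 140 140 140 141 140 138 120  85  71  90 107 103  77
   50  44  51  55  55  57]]
```

The image numbers put the pointer column at 13.3 px and the tongue's centroid at about 13.0 px, a difference of roughly 0.02 rad. The tool tilt is 0.247 rad, the foot is at (0.558, 0.007, 0.097) on the line, and the arm is still and pressing at about 13 N. Handing in.

```bash
python3 -c "
from rig import bot
print(bot.hand_in())"
```

```text
the job is handed in; nothing more can be done
None
```

I've handed the job in, and the hand-in gave no verdict: offcuts scraped off the beam, block back on the table, and the cleat held in the grip with its foot on the line, tilted 0.247 rad, pointer within about 0.02 rad of the index.

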